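Hold the shielded sample box open at 40 degrees

ROBOT

A 6-joint arm with a two-finger parallel gripper is mounted at the origin on a cart in front of the work surface, level with it; the furniture and walls round the work are solid. World frame = base frame: x ahead of the robot, y to its left, z up, the work surface at z = 0. Lengths are in mm, angles in rad, forces in N, time in s.
With the tool pointing down it reaches from about 275 to 1000 mm from the base axis. Payload 8.4 kg.
Tool frame: the origin (TCP) lies midway between the tips of the shut fingers; the grasp point (between the pads) lies 19 mm behind it; z points along the fingers, y is the line along which they close (so a half turn about z gives the same grasp; the last joint's range is limited). The gripper opens to 85 mm and grips with 20 to 120 N. Pads are 22 mm wide; open, the fingers measure 114 mm over their backs; the gripper's body (76 mm by 85 mm) begins 54 mm behind the grasp point. The pads swing forward as they close: fully open they stand 13 mm farther back than shut.
Start: joints at [1.101, 0.353, 1.633, -0, 1.155, -0.002], TCP at [281.826, 557.854, 207.681] pointing down, gripper open.
Joint ranges: [-2.63, 2.63], [-0.92, 2.1], [0.06, 2.66], [-1.3, 4.44], [0, 2.69], [-3.02, 3.02]. Speed limits (rad/s): [2.22, 2.22, 2.79, 3.14, 3.14, 3.14].

INTERFACE

Orientations are given as [roll, pitch, yaw] about the fixed x, y, z axes, in that order (R = Rz(yaw) Ry(pitch) Rx(roll)).
In Python, from rig import monitor, imaging, r gives the robot as it stands.
- The arm moves only by the tool drive_tool, never from a script. Its argument "plan" is a list of rows, each an object of numbers: "x", "y", "z": the shift along the tool's x, y, z in units of 50 mm (1.0 is 50 mm); "ax", "ay", "az": the turn, a rotation vector about the tool's x, y, z in units of 6 degrees (1.0 is 6 degrees); "hand": the finger opening in mm, from 0 to 85.4. In form: [{"x": .., "y": .., "z": .., "ax": .., "ay": .., "az": .., "hand": ..}, ...]. A call has 1 to 8 rows; each row is the pose to reach, as a shift and turn from the pose commanded when the call began, along the tool's axes at that moment; what a row does not reach only later rows make up. A row lasts 1/10 s, in which the tool goes at most 50 mm and 8.59 degrees, less where a joint would pass 70% of its speed; a pose out of reach is approached as far as the arm can. A call with a gripper value outside its range is refused whole. The fingers move at their own pace and stop on an object; "grip_force" is the grip in N (left out, the last holds). Time passes only in rows, so rows that repeat a pose let the fingers close. It gives the time, the measured TCP pose, the force, the opening and the grip force at its end, in the units of the state.
- monitor.sense(): the state, without advancing time (a new reading comes with each control period).
- imaging.grab_frame(name): name is "scene" or "top" or "wrist"; returns the picture (384x512x3 uint8, red, green, blue); there is no depth.
- imaging.camera_info(name): a dict with "mtx" (3x3 intrinsics, pixels), "dist" ([k1, k2, p1, p2, k3] as OpenCV has them; the pictures are not rectified), "R" (3x3) and "t" (3): a world point X has camera coordinates R X + t. Camera axes: x right, y down, z forward; pixel columns grow to the right and rows downward; lengths in mm; the calibration is good to about 2 mm. A picture is of the moment at which its call begins: read the wrist's pose just before it. camera_info takes no time and is no camera call; for the wrist camera it gives the pose at the moment of the call.
- r.sign_off(): hands the job in; it is judged then, once.
The state is a dict: "clock": time; "qpos": joint angles; "qvel": joint speeds; "joint_efforts": joint torques, N m; "eef_pos": TCP position; "tcp_rot": TCP orientation; "contact_force": force on the tool from outside, world axes, zero at the start; "wrist_torque": the same for the moment, N m; "opening": opening from 0.0 (shut) to 1.0 (fully open); "grasp_force": force on a finger pad.
Only numpy, scipy, OpenCV 4.12 (cv2) and the standard library are available. Lean on these libraries where they do the work, as an engineer would, in place of code of your own. Each camera call takes 0.05 s, during which the arm holds its last target. There are 200 camera calls.

TASK

The grey shielded sample box is locked by the black cap on its right-hand side. Pull the cap straight out along its rod as far as it goes, then lift the lid by its bar to 40 degrees from closed (never beyond 55, so that it still screens the person in front) and hold it still there; the lid falls shut by itself, so finish while still gripping and holding it at 40 degrees. Leave the vial, the beaker and the timer where they stand.

Things in the scene. Friction and masses are not known exactly. Their poses are not given: they have to be found in the camera images.
- box: Fixed grey box, 130 (x) x 150 (y) x 77 mm high without its lid, small vials inside. Origin: centre of its underside, on the bench. +x points to the hinge side (away from the robot), +y to its left, z up; yawed up to 0.3 rad. A steel rod of 8 mm diameter sticks out 84 mm from its right (-y) side, 58 mm above the bench, with a 13 mm end stop; the cap slides on it.
- cap (a joint): Slide of the locking cap in m: 0 = fully on (lid locked), 0.030 = pulled out to its end stop, away from the box along the box's -y. The ear of the lid is free from about 0.018 up. It is a push fit: about 5 N of friction all the way, no spring, and it stays where it is left. May start up to 3 mm out.
- cap_grip (a point): Centre of the gripping part of the black round cap (30 mm diameter, axis along the box's y; gripping part 24 mm long, whole cap 41 mm). With the cap fully on it lies at (0, -0.110, 0.058) in the box's frame. Can be gripped from above with the fingers on its +x and -x sides. Its axes are parallel to the box's.
- lid (a joint): Hinge of the lid in rad: 0 = shut, 0.698 = 40 degrees, end stop 1.3. Opens upward: the front edge (nearer the robot) rises. Gravity (lid 0.35 kg, may vary by 30 per cent) and a weak spring shut it from any angle; it needs about 2 to 4 N at the bar.
- lid_hinge (a point): Middle of the lid's hinge line, at (0.070, 0, 0.080) in the box's frame; the line runs along the box's y. Axes parallel to the box's.
- lid_bar (a point): Middle of the round 10 mm steel bar on the lid, along the box's y, 68 mm straight between two legs 80 mm apart. Axis 41 mm above the lid's top face; lid shut: 105 mm in front of the hinge line, 129 mm above the bench; at 40 degrees: 49 mm in front of it, 185 mm above the bench. Circles the hinge; can turn between the fingers. Lid 154 mm wide, 10 mm thick, reaches 32 mm in front of the bar.
- glass_vial: Loose capped glass vial, 41 mm diameter, 75 mm high, behind the box; origin under its centre. To be left alone.
- beaker: Loose glass beaker, 57 mm diameter, 101 mm high, behind the box; origin under its centre. To be left alone.
- bench_timer: Loose flat bench timer, 66 x 64 x 18 mm, to the left of the box; origin under its centre. To be left alone.

How it is judged (in metres and radians):
On the way, in this order (a step that is already met when the one before it is completed fails the run):
1. the cap is pulled out to its end stop (at least 25 of 30 mm) while the lid is still shut (value of joint cap above 0.025 m and value of joint lid below 0.1 rad), for 0.1 s.
2. the lid is lifted to 40 degrees (within 6) and kept there by the fingers (value of joint lid between 0.593 and 0.803 rad and contact force between the fingers and lid above 0.5 N), for 0.5 s.
At the end, for the whole second after the job is handed in: The fingers hold the lid still at 40 degrees (within 6 degrees, slower than 0.1 rad/s) and nothing else props it; the cap is still pulled out (at least 22 mm); the vial, beaker and timer stand within 30 mm of where they were (all of step 2 and velocity of joint lid between -0.1 and 0.1 rad/s and value of joint cap above 0.022 m and contact force between lid and glass_vial below 0.05 N and contact force between lid and beaker below 0.05 N and contact force between lid and bench_timer below 0.05 N and distance of each of glass_vial, beaker, bench_timer from where it was at the start of the episode below 0.03 m); the arm keeps its last pose, push and grip.
It fails at once if the lid is swung open beyond 55 degrees (value of joint lid above 0.96 rad).
It fails at once if the vial, the beaker or the timer is shifted by more than 30 mm or tipped over (distance of any of glass_vial, beaker, bench_timer from where it was at the start of the episode above 0.03 m or angle between any of glass_vial, beaker's own z axis and vertical above 0.6 rad).
It also fails if it takes over 38 s, if anything falls off the work surface, if the arm or the gripper's body presses on something with over 40 N, if the wrist force passes 120 N, or if a joint passes its speed limit or range.

## Working session

There is one attempt and no reset: what is moved stays moved. The work goes in short steps, Python scripts to look and compute and a tool call to move; the robot and the scene stay as the last step left them, time stands still between calls to the robot, and variables do not carry over. Pictures are saved under pics/ and viewed, at most 10 in all, crops included, and the job is handed in when it is done.

Besides the shell and the picture viewer there is one more tool, called after ">>>" by a JSON object that holds its "method" and its "body", one argument or row to a line. drive_tool: Moves the arm, as the interface text tells. Its arguments: {"type":"object","properties":{"plan":{"type":"array","items":{"type":"object","properties":{"x":{"type":"number"},"y":{"type":"number"},"z":{"type":"number"},"ax":{"type":"number"},"ay":{"type":"number"},"az":{"type":"number"},"hand":{"type":"number"}}}},"grip_force":{"type":"number"}},"required":["plan"]}

```bash
mkdir -p pics; python3 - <<'E'
from rig import monitor, imaging, r
import cv2,numpy as np
print(monitor.sense())
for n in ("scene","top"):
    i=imaging.grab_frame(n); cv2.imwrite(f"pics/{n}0.png",i[:,:,::-1]); c=imaging.camera_info(n)
    print(n,c)
E
```

```text
{'clock': 0.0, 'qpos': array([ 1.10057817e+00,  3.53643822e-01,  1.63413356e+00, -8.94806006e-06,
        1.15519484e+00, -2.37928742e-03]), 'qvel': array([ 0.00076777,  0.00046658,  0.00068387,  0.00046807, -0.00140717,
       -0.00122024]), 'joint_efforts': array([ 3.33777883e-03, -6.05191755e+01, -3.42075956e+01,  1.80294887e-04,
        8.51626071e-03,  1.94282649e-05]), 'eef_pos': array([281.61071456, 557.39366566, 206.96464827]), 'tcp_rot': array([-3.14021307e+00,  4.89893340e-06,  2.67375741e+00]), 'contact_force': array([ 0.93103118, -0.15239707,  0.0513871 ]), 'wrist_torque': array([ 0.0628985 ,  0.00941916, -0.02753231]), 'grasp_force': 0.0, 'opening': 1.000383908699549}
scene {'mtx': array([[348.24513044,   0.        , 259.3894762 ],
       [  0.        , 348.24513044, 185.87030767],
       [  0.        ,   0.        ,   1.        ]]), 'dist': array([-0.09051451,  0.        ,  0.        ,  0.        ,  0.        ]), 'R': array([[ 0.81300447, -0.5820389 , -0.01595166],
       [-0.41302172, -0.55717409, -0.72039579],
       [ 0.41041052,  0.59227338, -0.69337973]]), 't': array([-440.86464957,  316.2317084 ,  662.86922165])}
top {'mtx': array([[387.57093687,   0.        , 251.34670475],
       [  0.        , 387.57093687, 183.61051164],
       [  0.        ,   0.        ,   1.        ]]), 'dist': array([0.0074786, 0.       , 0.       , 0.       , 0.       ]), 'R': array([[ 0.0072721 , -0.99996133, -0.0049447 ],
       [-0.9823902 , -0.00622092, -0.18673725],
       [ 0.18669927,  0.0062156 , -0.98239745]]), 't': array([ -3.55253318, 590.72251998, 847.48212321])}
```

View pics/scene0.png

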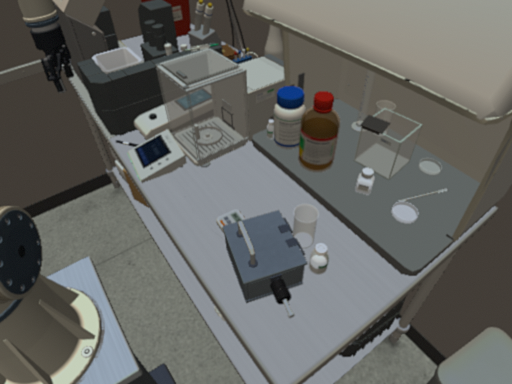

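View pics/top0.png

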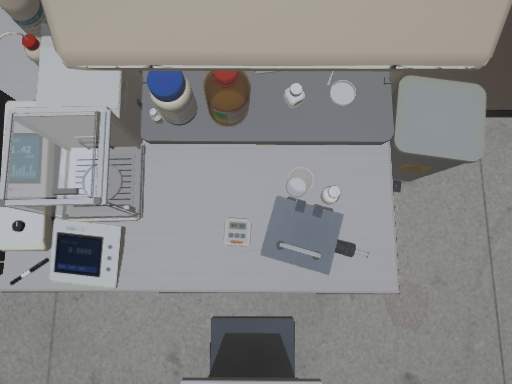

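The top view shows the box lid centred near (303,235), the bar from about (280,246) to (320,256), and the cap at (346,248) with its rod running to (368,254). The timer is at (237,232), the beaker at (299,182) and the vial at (331,194). Next I'll zoom in on the box.

```bash
cat > h.py <<'E'
import cv2,numpy as np
from rig import monitor, imaging, r
def ray(c,uv):
    p=cv2.undistortPoints(np.array(uv,float).reshape(-1,1,2),c["mtx"],c["dist"]).reshape(-1,2)
    d=np.c_[p,np.ones(len(p))]@c["R"]; return -c["R"].T@c["t"],d
def onz(c,uv,z):
    o,d=ray(c,uv); return o+d*((z-o[2])/d[:,2])[:,None]
def proj(c,X):
    return cv2.projectPoints(np.array(X,float).reshape(-1,1,3),cv2.Rodrigues(c["R"])[0],c["t"],c["mtx"],c["dist"])[0].reshape(-1,2)
E
python3 - <<'E'
from h import *
i=cv2.imread("pics/top0.png"); a=cv2.resize(i[180:290,250:380],None,fx=6,fy=5.4,interpolation=cv2.INTER_CUBIC)
cv2.imwrite("pics/crop0.png",cv2.resize(i[185:283,250:380],None,fx=6,fy=6,interpolation=cv2.INTER_CUBIC))
h=cv2.cvtColor(i,cv2.COLOR_BGR2HSV)
for p in [(285,225),(310,235),(300,251),(346,248),(362,253),(250,200)]: print(p,i[p[1],p[0]],h[p[1],p[0]])
c=imaging.camera_info("top")
print(onz(c,[(300,251)],129),onz(c,[(346,248)],58))
E
```

```text
(285, 225) [129 118 109] [107  40 129]
(310, 235) [125 114 105] [107  41 125]
(300, 251) [168 161 155] [106  20 168]
(346, 248) [67 65 64] [110  11  67]
(362, 253) [171 162 157] [109  21 171]
(250, 200) [166 161 159] [111  11 166]
[[ 435.63080828 -101.60137606  129.        ]] [[ 444.2471713  -213.46827521   58.        ]]
```

View pics/crop0.png

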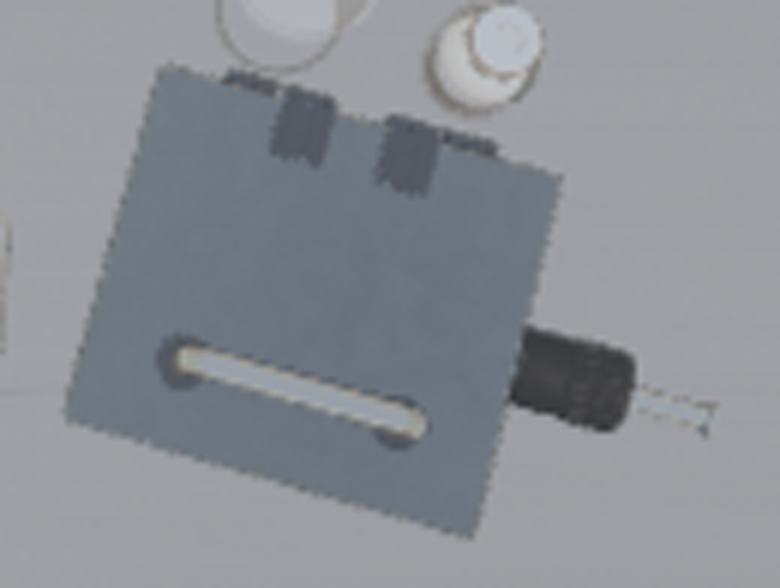

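The crop is scaled 6x with its origin at (250,185). The lid corners are at (163,65), (562,177), (472,538) and (65,415), the bar ends at (180,358) and (425,425), and the cap's outer face is at about (630,388).

```bash
cat > m.py <<'E'
from h import *
c=imaging.camera_info("top")
f=lambda P:np.array(P,float)/6+[250-.4,185-.4]
L=onz(c,f([(163,65),(562,177),(472,538),(65,415)]),88)
print(L, [np.linalg.norm(L[k]-L[k-1]) for k in range(4)])
for a,b in((0,1),(3,2)): d=L[a]-L[b]; print("yaw",np.arctan2(-d[0],d[1]))
for a,b in((3,0),(2,1)): d=L[b]-L[a]; print("yaw",np.arctan2(d[1],d[0]))
B=onz(c,f([(180,358),(425,425)]),129);d=B[0]-B[1];yb=np.arctan2(-d[0],d[1]);print("bar",B,np.linalg.norm(d),yb,B.mean(0))
C=onz(c,f([(632,388),(520,364)]),58);R=onz(c,f([(712,418)]),58);print("cap",C,R)
yaw=yb; ex=np.array([np.cos(yaw),np.sin(yaw),0]);ey=np.array([-ex[1],ex[0],0])
# lid spans x from -.067 to ~.07 in box: front edge = hinge-137
lf=(L[2]+L[3])/2; o1=lf+67*ex; o2=B.mean(0)+35*ex
print("origin from lid front",o1,"from bar",o2)
o3=R[0]+ey*(75+84); print("from rod end",o3)
o=o2
print("cap end in box",[( (p-o)@ex,(p-o)@ey) for p in list(C)+list(R)])
E
python3 m.py
```

```text
[[ 558.08803283  -56.65441007   88.        ]
 [ 517.32775525 -203.23938761   88.        ]
 [ 387.5897767  -166.25541436   88.        ]
 [ 429.76468152  -20.57885097   88.        ]] [np.float64(133.29789366912934), np.float64(152.1464947639577), np.float64(134.9064763348647), np.float64(151.65877394984506)]
yaw -0.27121427475451293
yaw -0.28180590034139713
yaw -0.2740563547949217
yaw -0.2777008156570707
bar [[ 449.07608288  -59.5406175   129.        ]
 [ 426.94526767 -143.54867206  129.        ]] 86.87419762722801 -0.25758456241918587 [ 438.01067528 -101.54464478  129.        ]
cap [[ 441.59494108 -233.38945376   58.        ]
 [ 450.1520327  -191.82740577   58.        ]] [[ 430.78170323 -262.71778455   58.        ]]
origin from lid front [ 473.46677318 -110.48508448   88.        ] from bar [ 471.85595949 -110.46073901  129.        ]
from rod end [ 471.2862456 -108.9634934   58.       ]
cap end in box [(np.float64(2.0528924563646496), np.float64(-126.58192516287)), (np.float64(-0.26007721180984306), np.float64(-84.21120624583699)), (np.float64(-0.9323346125135965), np.float64(-157.69728341487647))]
```

```bash
cat >> h.py <<'E'
from scipy.spatial.transform import Rotation as Ro
YAW=-0.272; O=np.array([472.3,-110.5,0])
EX=np.array([np.cos(YAW),np.sin(YAW),0]);EY=np.array([-EX[1],EX[0],0]);EZ=np.array([0,0,1.])
box=lambda x,y,z:O+x*EX+y*EY+z*EZ
def to(p,rpy=None,show=True):
    s=monitor.sense();R0=Ro.from_euler("xyz",s["tcp_rot"])
    d=R0.inv().apply(np.array(p)-s["eef_pos"])/50
    a=(R0.inv()*Ro.from_euler("xyz",rpy)).as_rotvec()*180/np.pi/6 if rpy is not None else np.zeros(3)
    print("shift",d.round(3),"turn",a.round(3))
def st():
    s=monitor.sense();print({k:np.round(v,3) for k,v in s.items() if k not in("qvel","joint_efforts")})
E
python3 - <<'E'
from h import *
p=box(0,-112,200);print(p);to(p,[np.pi,0,YAW+np.pi/2])
E
```

```text
[ 442.2102543  -218.38237671  200.        ]
shift [ -9.864 -12.401   0.156] turn [-1.000e-02  8.000e-03  1.313e+01]
```

>>> {"method": "drive_tool", "body": {
  "plan": [
    {"x":-9.86,"y":-12.4,"z":0,"az":13.13,"hand":85},
    {"x":-9.86,"y":-12.4,"z":0,"az":13.13,"hand":85},
    {"x":-9.86,"y":-12.4,"z":0,"az":13.13,"hand":85},
    {"x":-9.86,"y":-12.4,"z":0,"az":13.13,"hand":85},
    {"x":-9.86,"y":-12.4,"z":0,"az":13.13,"hand":85},
    {"x":-9.86,"y":-12.4,"z":0,"az":13.13,"hand":85},
    {"x":-9.86,"y":-12.4,"z":0,"az":13.13,"hand":85},
    {"x":-9.86,"y":-12.4,"z":0,"az":13.13,"hand":85}
  ],
  "grip_force": 40
}}

```text
invalid input
```

```bash
python3 - <<'E'
from h import *
st();to(box(0,-112,200),[np.pi,0,YAW+np.pi/2])
E
```

```text
{'clock': np.float64(0.1), 'qpos': array([ 1.101,  0.354,  1.634,  0.   ,  1.155, -0.002]), 'eef_pos': array([281.612, 557.464, 207.038]), 'tcp_rot': array([-3.14 , -0.   ,  2.674]), 'contact_force': array([ 1.271, -0.854,  0.46 ]), 'wrist_torque': array([-0.029, -0.031, -0.035]), 'grasp_force': np.float64(0.0), 'opening': np.float64(1.002)}
shift [ -9.864 -12.401   0.156] turn [-1.000e-02  8.000e-03  1.313e+01]
```

>>> {"method": "drive_tool", "body": {
  "plan": [
    {"x":-9.86,"y":-12.4,"z":0,"ax":0,"ay":0,"az":13.13,"hand":85},
    {"x":-9.86,"y":-12.4,"z":0,"ax":0,"ay":0,"az":13.13,"hand":85},
    {"x":-9.86,"y":-12.4,"z":0,"ax":0,"ay":0,"az":13.13,"hand":85},
    {"x":-9.86,"y":-12.4,"z":0,"ax":0,"ay":0,"az":13.13,"hand":85},
    {"x":-9.86,"y":-12.4,"z":0,"ax":0,"ay":0,"az":13.13,"hand":85},
    {"x":-9.86,"y":-12.4,"z":0,"ax":0,"ay":0,"az":13.13,"hand":85},
    {"x":-9.86,"y":-12.4,"z":0,"ax":0,"ay":0,"az":13.13,"hand":85},
    {"x":-9.86,"y":-12.4,"z":0,"ax":0,"ay":0,"az":13.13,"hand":85}
  ],
  "grip_force": 40
}}

```text
clock: 0.9
eef_pos: [362.7, 164.3, 207.7]
tcp_rot: [3.141, -0.0, 1.468]
contact_force: [1.9, 0.1, 0.5]
opening: 0.994
grasp_force: 0.0
```

```bash
python3 - <<'E'
from h import *
st();to(box(0,-112,200),[np.pi,0,YAW+np.pi/2])
E
```

```text
{'clock': np.float64(0.9), 'qpos': array([ 0.422, -0.014,  2.084, -0.   ,  1.071,  0.524]), 'eef_pos': array([362.652, 164.283, 207.696]), 'tcp_rot': array([ 3.141, -0.   ,  1.468]), 'contact_force': array([1.872, 0.066, 0.549]), 'wrist_torque': array([ 0.053, -0.   , -0.015]), 'grasp_force': np.float64(0.0), 'opening': np.float64(0.994)}
shift [-7.45   2.367  0.154] turn [ 3.000e-03 -1.000e-03  1.617e+00]
```

>>> {"method": "drive_tool", "body": {
  "plan": [
    {"x":-7.45,"y":2.37,"z":0.1,"ax":0,"ay":0,"az":1.62,"hand":85},
    {"x":-7.45,"y":2.37,"z":0.1,"ax":0,"ay":0,"az":1.62,"hand":85},
    {"x":-7.45,"y":2.37,"z":0.1,"ax":0,"ay":0,"az":1.62,"hand":85},
    {"x":-7.45,"y":2.37,"z":0.1,"ax":0,"ay":0,"az":1.62,"hand":85},
    {"x":-7.45,"y":2.37,"z":0.1,"ax":0,"ay":0,"az":1.62,"hand":85},
    {"x":-7.45,"y":2.37,"z":0.1,"ax":0,"ay":0,"az":1.62,"hand":85},
    {"x":-7.45,"y":2.37,"z":0.1,"ax":0,"ay":0,"az":1.62,"hand":85},
    {"x":-7.45,"y":2.37,"z":0.1,"ax":0,"ay":0,"az":1.62,"hand":85}
  ]
}}

```text
clock: 1.7
eef_pos: [444.7, -218.8, 202.5]
tcp_rot: [3.141, 0.0, 1.303]
contact_force: [0.8, 0.5, 0.3]
opening: 0.992
grasp_force: 0.0
```

>>> {"method": "drive_tool", "body": {
  "plan": [
    {"x":0,"y":0,"z":0,"ax":0,"ay":0,"az":0,"hand":85},
    {"x":0,"y":0,"z":0,"ax":0,"ay":0,"az":0,"hand":85}
  ]
}}

```text
clock: 1.9
eef_pos: [444.2, -216.6, 202.1]
tcp_rot: [-3.14, -0.0, 1.302]
contact_force: [0.7, 0.8, 0.2]
opening: 0.993
grasp_force: 0.0
```

```bash
python3 - <<'E'
from h import *
st();to(box(0,-112,200),[np.pi,0,YAW+np.pi/2])
c=imaging.camera_info("wrist");i=imaging.grab_frame("wrist")[:,:,::-1].copy()
np.savez("w.npz",**c)
cv2.imwrite("pics/w_raw.png",i)
for p in (box(0,-110,58),box(0,-159,58),box(-35,34,129),box(-35,-34,129)): print(proj(c,p).round(1))
cv2.imwrite("pics/w0.png",cv2.resize(i,(768,576),interpolation=cv2.INTER_CUBIC))
E
```

```text
{'clock': np.float64(1.9), 'qpos': array([-0.457,  0.155,  1.912,  0.   ,  1.076, -0.188]), 'eef_pos': array([ 444.215, -216.608,  202.14 ]), 'tcp_rot': array([-3.14 , -0.   ,  1.302]), 'contact_force': array([0.741, 0.769, 0.15 ]), 'wrist_torque': array([ 0.01 , -0.026,  0.024]), 'grasp_force': np.float64(0.0), 'opening': np.float64(0.993)}
shift [-0.045 -0.029  0.043] turn [-0.012 -0.004  0.03 ]
[[253.1 170.2]]
[[253.  213.7]]
[[202.6  -8. ]]
[[206.5  93.3]]
```

View pics/w0.png

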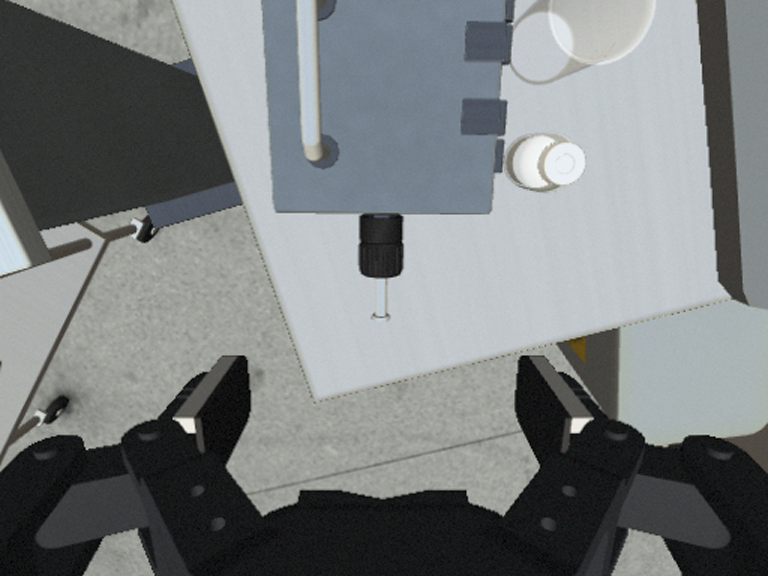

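The wrist view (scaled 1.5x) shows the cap centred at x=381, with its gripping part at rows 240–277. The rod end is at (381,317), the lid's near edge is at row 212, and the bar runs along x=312. This agrees with the predictions to within about 2 px.

```bash
python3 - <<'E'
from h import *
c=dict(np.load("w.npz"))
f=lambda u,v:[(u/1.5-.17,v/1.5-.17)]
for n,p,z in (("capmid",f(381,258),70),("capend",f(381,277),66),("collarstart",f(381,240),70),("rodend",f(381,318),60),("lidR front",f(276,213),88),("lidR rear",f(492,213),88),("bar top",f(307,0),129),("bar bot",f(314,150),129)):
    q=onz(c,p,z)[0]-O; print(n,round(q@EX,1),round(q@EY,1))
to(box(0,-112,36),[np.pi,0,YAW+np.pi/2])
E
```

```text
capmid 0.9 -109.0
capend 0.9 -123.5
collarstart 0.8 -96.6
rodend 0.9 -156.1
lidR front -64.1 -76.3
lidR rear 69.6 -76.0
bar top -33.9 29.1
bar bot -33.2 -38.8
shift [-0.063 -0.016  3.323] turn [-0.014 -0.006  0.042]
```

>>> {"method": "drive_tool", "body": {
  "plan": [
    {"x":-0.04,"y":0,"z":0.5,"ax":0,"ay":0,"az":0,"hand":85},
    {"x":-0.04,"y":0,"z":1.0,"ax":0,"ay":0,"az":0,"hand":75},
    {"x":-0.04,"y":0,"z":1.5,"ax":0,"ay":0,"az":0,"hand":75},
    {"x":-0.04,"y":0,"z":2.0,"ax":0,"ay":0,"az":0,"hand":75},
    {"x":-0.04,"y":0,"z":2.5,"ax":0,"ay":0,"az":0,"hand":75},
    {"x":-0.04,"y":0,"z":3.0,"ax":0,"ay":0,"az":0,"hand":75},
    {"x":-0.04,"y":0,"z":3.3,"ax":0,"ay":0,"az":0,"hand":75},
    {"x":-0.04,"y":0,"z":3.3,"ax":0,"ay":0,"az":0,"hand":75}
  ]
}}

```text
clock: 2.75
eef_pos: [442.6, -215.8, 36.1]
tcp_rot: [-3.138, -0.001, 1.306]
contact_force: [-0.6, -0.3, 0.6]
opening: 0.878
grasp_force: 0.0
```

>>> {"method": "drive_tool", "body": {
  "plan": [
    {"x":0,"y":0,"z":0,"ax":0,"ay":0,"az":0,"hand":50},
    {"x":0,"y":0,"z":0,"ax":0,"ay":0,"az":0,"hand":40},
    {"x":0,"y":0,"z":0,"ax":0,"ay":0,"az":0,"hand":20},
    {"x":0,"y":0,"z":0,"ax":0,"ay":0,"az":0,"hand":20},
    {"x":0,"y":0,"z":0,"ax":0,"ay":0,"az":0,"hand":20},
    {"x":0,"y":0,"z":0,"ax":0,"ay":0,"az":0,"hand":20}
  ]
}}

```text
clock: 3.35
eef_pos: [442.7, -217.5, 38.7]
tcp_rot: [-3.139, -0.0, 1.304]
contact_force: [-8.8, 1.4, 15.1]
opening: 0.297
grasp_force: 39.0
```

```bash
python3 - <<'E'
from h import *
st();s=monitor.sense();q=s["eef_pos"]-O;print(q@EX,q@EY)
to(s["eef_pos"]-31*EY)
E
```

```text
{'clock': np.float64(3.35), 'qpos': array([-0.46 ,  0.393,  2.042, -0.   ,  0.71 , -0.192]), 'eef_pos': array([ 442.69 , -217.523,   38.708]), 'tcp_rot': array([-3.139, -0.   ,  1.304]), 'contact_force': array([-8.819,  1.395, 15.092]), 'wrist_torque': array([ 3.790e-01,  1.538e+00, -1.000e-03]), 'grasp_force': np.float64(39.014), 'opening': np.float64(0.297)}
0.2308711591638399 -111.04331888031207
shift [-0.62  -0.003 -0.   ] turn [0. 0. 0.]
```

>>> {"method": "drive_tool", "body": {
  "plan": [
    {"x":-0.1,"y":0,"z":-0.04,"ax":0,"ay":0,"az":0,"hand":20},
    {"x":-0.2,"y":0,"z":-0.04,"ax":0,"ay":0,"az":0,"hand":20},
    {"x":-0.3,"y":0,"z":-0.04,"ax":0,"ay":0,"az":0,"hand":20},
    {"x":-0.4,"y":0,"z":-0.04,"ax":0,"ay":0,"az":0,"hand":20},
    {"x":-0.5,"y":0,"z":-0.04,"ax":0,"ay":0,"az":0,"hand":20},
    {"x":-0.56,"y":0,"z":-0.04,"ax":0,"ay":0,"az":0,"hand":20},
    {"x":-0.6,"y":0,"z":-0.04,"ax":0,"ay":0,"az":0,"hand":20},
    {"x":-0.6,"y":0,"z":-0.04,"ax":0,"ay":0,"az":0,"hand":20}
  ]
}}

```text
clock: 4.15
eef_pos: [434.6, -245.5, 39.4]
tcp_rot: [-3.138, -0.002, 1.303]
contact_force: [-2.0, 4.7, -2.8]
opening: 0.295
grasp_force: 40.9
```

```bash
python3 - <<'E'
from h import *
st();s=monitor.sense();q=s["eef_pos"]-O;print(q@EX,q@EY)
E
```

```text
{'clock': np.float64(4.15), 'qpos': array([-5.180e-01,  3.990e-01,  2.028e+00,  1.000e-03,  7.180e-01,
       -2.510e-01]), 'eef_pos': array([ 434.644, -245.507,   39.438]), 'tcp_rot': array([-3.138e+00, -2.000e-03,  1.303e+00]), 'contact_force': array([-2.019,  4.733, -2.76 ]), 'wrist_torque': array([ 0.899,  0.372, -0.12 ]), 'grasp_force': np.float64(40.921), 'opening': np.float64(0.295)}
-0.0003956447989153175 -140.1602000525208
```

>>> {"method": "drive_tool", "body": {
  "plan": [
    {"x":-0.04,"y":0,"z":0,"ax":0,"ay":0,"az":0,"hand":20},
    {"x":-0.08,"y":0,"z":0,"ax":0,"ay":0,"az":0,"hand":20},
    {"x":-0.08,"y":0,"z":0,"ax":0,"ay":0,"az":0,"hand":20},
    {"x":-0.08,"y":0,"z":0,"ax":0,"ay":0,"az":0,"hand":20}
  ]
}}

```text
clock: 4.55
eef_pos: [434.2, -246.3, 39.4]
tcp_rot: [-3.138, -0.006, 1.301]
contact_force: [6.2, 25.1, -0.7]
opening: 0.299
grasp_force: 39.6
```

```bash
python3 - <<'E'
from h import *
st();s=monitor.sense();q=s["eef_pos"]-O;print(q@EX,q@EY)
E
```

```text
{'clock': np.float64(4.55), 'qpos': array([-0.523,  0.4  ,  2.026,  0.008,  0.721, -0.259]), 'eef_pos': array([ 434.247, -246.347,   39.384]), 'tcp_rot': array([-3.138, -0.006,  1.301]), 'contact_force': array([ 6.247, 25.127, -0.743]), 'wrist_torque': array([ 4.255, -1.049, -0.105]), 'grasp_force': np.float64(39.553), 'opening': np.float64(0.299)}
-0.15778183414185534 -141.07648499522466
```

>>> {"method": "drive_tool", "body": {
  "plan": [
    {"x":0.03,"y":0,"z":0,"ax":0,"ay":0,"az":0,"hand":75},
    {"x":0.05,"y":0,"z":0,"ax":0,"ay":0,"az":0,"hand":75},
    {"x":0.05,"y":0,"z":0,"ax":0,"ay":0,"az":0,"hand":75},
    {"x":0.05,"y":0,"z":0,"ax":0,"ay":0,"az":0,"hand":75},
    {"x":0.05,"y":0,"z":0,"ax":0,"ay":0,"az":0,"hand":75},
    {"x":0.05,"y":0,"z":-0.5,"ax":0,"ay":0,"az":0,"hand":75},
    {"x":0.05,"y":0,"z":-1.2,"ax":0,"ay":0,"az":0,"hand":75},
    {"x":0.05,"y":0,"z":-2.0,"ax":0,"ay":0,"az":0,"hand":75}
  ]
}}

```text
clock: 5.35
eef_pos: [435.0, -248.1, 140.0]
tcp_rot: [-3.139, -0.001, 1.304]
contact_force: [1.3, 0.2, 0.3]
opening: 0.877
grasp_force: 0.0
```

>>> {"method": "drive_tool", "body": {
  "plan": [
    {"x":0,"y":0,"z":-0.8,"ax":0,"ay":0,"az":0,"hand":75},
    {"x":0,"y":0,"z":-1.3,"ax":0,"ay":0,"az":0,"hand":75},
    {"x":0,"y":0,"z":-1.3,"ax":0,"ay":0,"az":0,"hand":75},
    {"x":0,"y":0,"z":-1.3,"ax":0,"ay":0,"az":0,"hand":75}
  ]
}}

```text
clock: 5.75
eef_pos: [435.9, -248.6, 204.9]
tcp_rot: [3.141, 0.0, 1.304]
contact_force: [-0.2, -0.1, 0.1]
opening: 0.878
grasp_force: 0.0
```

```bash
python3 - <<'E'
from h import *
st();to(box(-34.3,0,200),[np.pi,0,YAW+np.pi/2])
i=imaging.grab_frame("top")[:,:,::-1]
cv2.imwrite("pics/t1.png",i)
c=imaging.camera_info("wrist");i=imaging.grab_frame("wrist")[:,:,::-1].copy();np.savez("w1.npz",**c)
cv2.imwrite("pics/w1.png",cv2.resize(i,(768,576),interpolation=cv2.INTER_CUBIC))
E
```

```text
{'clock': np.float64(5.75), 'qpos': array([-0.521,  0.163,  1.896, -0.   ,  1.082, -0.254]), 'eef_pos': array([ 435.897, -248.58 ,  204.877]), 'tcp_rot': array([3.141, 0.   , 1.304]), 'contact_force': array([-0.166, -0.11 ,  0.074]), 'wrist_torque': array([-0.033,  0.01 ,  0.009]), 'grasp_force': np.float64(0.0), 'opening': np.float64(0.878)}
shift [ 2.859 -0.712  0.096] turn [0.009 0.003 0.049]
```

View pics/w1.png

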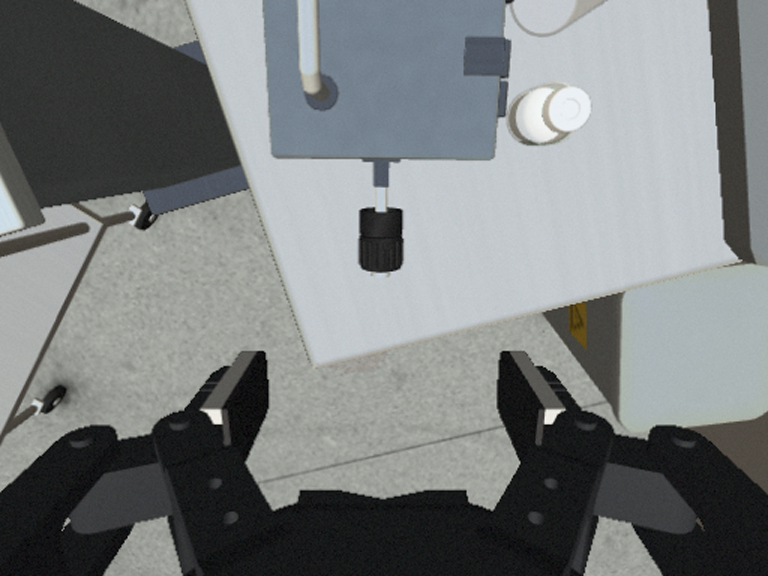

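The cap (rows 208–272, x=381) is now at the rod's end stop and clear of the lid ear (row 185). Next I'll go over to the bar.

>>> {"method": "drive_tool", "body": {
  "plan": [
    {"x":0.8,"y":-0.2,"z":0,"ax":0,"ay":0,"az":0,"hand":60},
    {"x":1.6,"y":-0.4,"z":0,"ax":0,"ay":0,"az":0,"hand":60},
    {"x":2.4,"y":-0.6,"z":0,"ax":0,"ay":0,"az":0.05,"hand":60},
    {"x":2.86,"y":-0.71,"z":0,"ax":0,"ay":0,"az":0.05,"hand":60},
    {"x":2.86,"y":-0.71,"z":0,"ax":0,"ay":0,"az":0.05,"hand":60},
    {"x":2.86,"y":-0.71,"z":0,"ax":0,"ay":0,"az":0.05,"hand":60}
  ]
}}

```text
clock: 6.45
eef_pos: [438.8, -100.8, 203.7]
tcp_rot: [-3.14, 0.0, 1.301]
contact_force: [0.8, -1.6, -0.3]
opening: 0.702
grasp_force: 0.0
```

```bash
python3 - <<'E'
from h import *
st();to(box(-34.3,0,112),[np.pi,0,YAW+np.pi/2])
c=imaging.camera_info("wrist");i=imaging.grab_frame("wrist")[:,:,::-1].copy();np.savez("w2.npz",**c)
print(proj(c,[box(-34.3,30,129),box(-34.3,-30,129)]))
g=cv2.cvtColor(i,cv2.COLOR_BGR2HSV)
cv2.imwrite("pics/w2.png",cv2.resize(i,(768,576),interpolation=cv2.INTER_CUBIC))
E
```

```text
{'clock': np.float64(6.45), 'qpos': array([-0.229,  0.082,  1.994, -0.   ,  1.068,  0.042]), 'eef_pos': array([ 438.809, -100.753,  203.689]), 'tcp_rot': array([-3.14 ,  0.   ,  1.301]), 'contact_force': array([ 0.752, -1.614, -0.315]), 'wrist_torque': array([-0.022,  0.016, -0.034]), 'grasp_force': np.float64(0.0), 'opening': np.float64(0.702)}
shift [-0.007  0.015  1.834] turn [-0.017  0.004  0.017]
[[255.02238323 153.15907882]
 [254.93043366 222.25735041]]
```

View pics/w2.png

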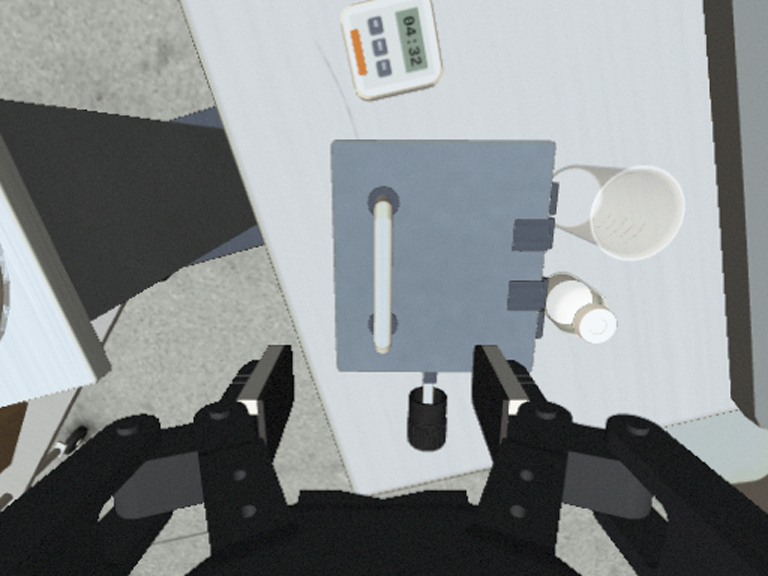

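The bar is at x=383 (255 px unscaled, as predicted), vertical in the image and centred between the fingers. Now I'll descend and grip.

>>> {"method": "drive_tool", "body": {
  "plan": [
    {"x":0.02,"y":0.01,"z":0.4,"ax":0,"ay":0,"az":0,"hand":60},
    {"x":0.02,"y":0.01,"z":0.9,"ax":0,"ay":0,"az":0,"hand":60},
    {"x":0.02,"y":0.01,"z":1.4,"ax":0,"ay":0,"az":0,"hand":50},
    {"x":0.02,"y":0.01,"z":1.75,"ax":0,"ay":0,"az":0,"hand":50},
    {"x":0.02,"y":0.01,"z":1.83,"ax":0,"ay":0,"az":0,"hand":40},
    {"x":0.02,"y":0.01,"z":1.83,"ax":0,"ay":0,"az":0,"hand":30},
    {"x":0.02,"y":0.01,"z":1.83,"ax":0,"ay":0,"az":0,"hand":0},
    {"x":0.02,"y":0.01,"z":1.83,"ax":0,"ay":0,"az":0,"hand":0}
  ],
  "grip_force": 50
}}

```text
clock: 7.3
eef_pos: [440.8, -100.6, 114.1]
tcp_rot: [3.14, -0.0, 1.299]
contact_force: [-0.1, -0.9, -0.3]
opening: 0.021
grasp_force: 0.0
```

>>> {"method": "drive_tool", "body": {
  "plan": [
    {"x":0,"y":0,"z":0,"ax":0,"ay":0,"az":0,"hand":0},
    {"x":0,"y":0,"z":0,"ax":0,"ay":0,"az":0,"hand":0},
    {"x":0,"y":0,"z":0,"ax":0,"ay":0,"az":0,"hand":0}
  ]
}}

```text
clock: 7.6
eef_pos: [440.2, -100.3, 113.5]
tcp_rot: [3.141, 0.0, 1.299]
contact_force: [-0.4, -0.4, -0.6]
opening: 0.005
grasp_force: 0.0
```

```bash
python3 - <<'E'
from h import *
st();s=monitor.sense();q=s["eef_pos"]-O;print(q@EX,q@EY,q[2])
R=Ro.from_euler("xyz",s["tcp_rot"])
for a in range(5,46,5):
    b=lambda a:np.array([-115.9*np.cos(np.radians(25.02+a)),115.9*np.sin(np.radians(25.02+a))])
    d=b(a)-b(0); print(a,R.inv().apply(d[0]*EX+d[1]*EZ).round(3)/50)
E
```

```text
{'clock': np.float64(7.6), 'qpos': array([-0.227,  0.21 ,  2.081, -0.   ,  0.85 ,  0.045]), 'eef_pos': array([ 440.245, -100.255,  113.492]), 'tcp_rot': array([3.141, 0.   , 1.299]), 'contact_force': array([-0.411, -0.434, -0.585]), 'wrist_torque': array([-0.003,  0.007, -0.027]), 'grasp_force': np.float64(0.0), 'opening': np.float64(0.005)}
-33.62874258309074 1.2566343413432968 113.49216348534432
5 [-4.0000e-05  9.3540e-02 -1.7928e-01]
10 [-6.0000e-05  2.0234e-01 -3.4974e-01]
15 [-1.0000e-04  3.2560e-01 -5.1006e-01]
20 [-1.6000e-04  4.6234e-01 -6.5902e-01]
25 [-2.0000e-04  6.1156e-01 -7.9550e-01]
30 [-2.4000e-04  7.7210e-01 -9.1846e-01]
35 [-3.00000e-04  9.42760e-01 -1.02696e+00]
40 [-3.60000e-04  1.12220e+00 -1.12018e+00]
45 [-4.2000e-04  1.3091e+00 -1.1974e+00]
```

The fingers closed fully without any force, so I need to look.

```bash
python3 - <<'E'
from h import *
i=imaging.grab_frame("wrist")[:,:,::-1];j=imaging.grab_frame("scene")[:,:,::-1]
a=cv2.resize(i[100:384,130:382],(500,563),interpolation=cv2.INTER_CUBIC)
cv2.imwrite("pics/s3full.png",j)
b=cv2.resize(j[190:320,210:340],(300,300),interpolation=cv2.INTER_CUBIC)
m=np.zeros((563,800,3),np.uint8);m[:,:500]=a;m[:300,500:]=b
cv2.imwrite("pics/m3.png",m)
E
```

```text
(no output)
```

View pics/m3.png

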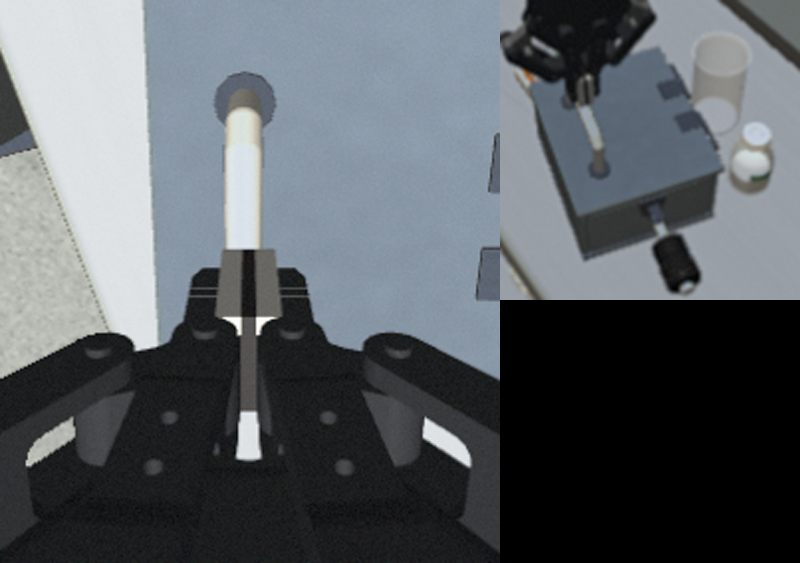

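The wrist view shows the bar running up to the closed fingers at about (248,250) in the crop, and the pads look shut over it. I'll check their real height by projecting points into the image.

```bash
python3 - <<'E'
from h import *
c=imaging.camera_info("wrist");s=monitor.sense();T=s["eef_pos"];print(T, "cam pos",-c["R"].T@c["t"]-T)
crop=lambda P:((proj(c,P)-[130,100])*1.984).round(0)
for dz in (0,10,19,30): print(dz,crop([T+EZ*dz,T+EZ*dz+11*EY,T+EZ*dz-11*EY]).tolist())
q=(T-O)@EX
for z in (129,):print("bar",crop([box(-34,y,z) for y in (-34,0,11,34)]).tolist())
for u in (225,261): pass
o,d=ray(c,[(225/1.984+130,200/1.984+100),(261/1.984+130,200/1.984+100),(243/1.984+130,108/1.984+100)])
for k in(110,120,129,140):
    X=o+d*((k-o[2])/d[:,2])[:,None];print(k,[(round((x-O)@EX,1),round((x-O)@EY,1)) for x in X])
E
```

```text
[ 440.18658891 -100.23258423  113.35112123] cam pos [ 19.39364653  68.27889358 166.62920179]
0 [[246.0, 246.0], [246.0, 211.0], [246.0, 279.0]]
10 [[246.0, 260.0], [246.0, 223.0], [246.0, 295.0]]
19 [[246.0, 273.0], [246.0, 236.0], [246.0, 310.0]]
30 [[246.0, 293.0], [246.0, 252.0], [246.0, 331.0]]
bar [[245.0, 379.0], [245.0, 272.0], [245.0, 235.0], [245.0, 153.0]]
110 [(np.float64(-40.0), np.float64(14.6)), (np.float64(-29.2), np.float64(14.6)), (np.float64(-34.5), np.float64(42.4))]
120 [(np.float64(-39.6), np.float64(18.0)), (np.float64(-29.4), np.float64(18.0)), (np.float64(-34.4), np.float64(44.2))]
129 [(np.float64(-39.2), np.float64(21.0)), (np.float64(-29.7), np.float64(21.0)), (np.float64(-34.4), np.float64(45.7))]
140 [(np.float64(-38.8), np.float64(24.8)), (np.float64(-29.9), np.float64(24.8)), (np.float64(-34.3), np.float64(47.7))]
```

The bar and lid project where expected, but the fingertips show about 28 mm above the reported TCP. The narrow 25 mm reading on the cap fits that too. I'll reopen, go 25 mm lower and grip again.

>>> {"method": "drive_tool", "body": {
  "plan": [
    {"x":0,"y":0,"z":0,"ax":0,"ay":0,"az":0,"hand":50},
    {"x":0,"y":0,"z":0,"ax":0,"ay":0,"az":0,"hand":50},
    {"x":0,"y":0,"z":0,"ax":0,"ay":0,"az":0,"hand":50},
    {"x":0,"y":0,"z":0,"ax":0,"ay":0,"az":0,"hand":50},
    {"x":0,"y":0,"z":0.15,"ax":0,"ay":0,"az":0,"hand":50},
    {"x":0,"y":0,"z":0.3,"ax":0,"ay":0,"az":0,"hand":50},
    {"x":0,"y":0,"z":0.45,"ax":0,"ay":0,"az":0,"hand":50},
    {"x":0,"y":0,"z":0.5,"ax":0,"ay":0,"az":0,"hand":50}
  ]
}}

```text
clock: 8.5
eef_pos: [439.3, -100.1, 87.0]
tcp_rot: [-3.14, 0.0, 1.299]
contact_force: [0.4, -0.1, 0.1]
opening: 0.584
grasp_force: 0.0
```

>>> {"method": "drive_tool", "body": {
  "plan": [
    {"x":0,"y":0,"z":0,"ax":0,"ay":0,"az":0,"hand":30},
    {"x":0,"y":0,"z":0,"ax":0,"ay":0,"az":0,"hand":0},
    {"x":0,"y":0,"z":0,"ax":0,"ay":0,"az":0,"hand":0},
    {"x":0,"y":0,"z":0,"ax":0,"ay":0,"az":0,"hand":0},
    {"x":0,"y":0,"z":0,"ax":0,"ay":0,"az":0,"hand":0}
  ]
}}

```text
clock: 9.0
eef_pos: [438.8, -99.9, 88.2]
tcp_rot: [-3.139, 0.0, 1.299]
contact_force: [-4.8, 1.9, 2.8]
opening: 0.094
grasp_force: 48.8
```

```bash
python3 - <<'E'
from h import *
st()
i=imaging.grab_frame("wrist")[:,:,::-1]
cv2.imwrite("pics/w4.png",cv2.resize(i[100:384,130:382],(500,563),interpolation=cv2.INTER_CUBIC))
E
```

```text
{'clock': np.float64(9.0), 'qpos': array([-0.227,  0.251,  2.101,  0.   ,  0.791,  0.045]), 'eef_pos': array([438.834, -99.941,  88.166]), 'tcp_rot': array([-3.139,  0.   ,  1.299]), 'contact_force': array([-4.757,  1.908,  2.765]), 'wrist_torque': array([ 0.295,  0.864, -0.053]), 'grasp_force': np.float64(48.753), 'opening': np.float64(0.094)}
```

View pics/w4.png

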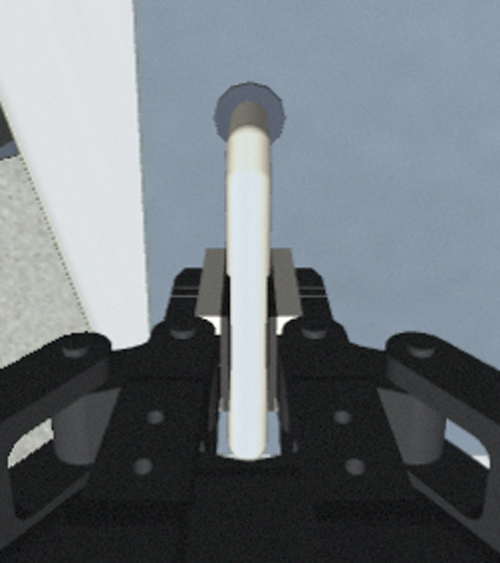

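The bar is now between the pads (opening 8 mm, 49 N). I'll lift along the arc in 2.5° rows.

>>> {"method": "drive_tool", "body": {
  "plan": [
    {"x":0,"y":0.045,"z":-0.09,"ax":0,"ay":0,"az":0,"hand":0},
    {"x":0,"y":0.094,"z":-0.18,"ax":0,"ay":0,"az":0,"hand":0},
    {"x":0,"y":0.146,"z":-0.265,"ax":0,"ay":0,"az":0,"hand":0},
    {"x":0,"y":0.202,"z":-0.35,"ax":0,"ay":0,"az":0,"hand":0},
    {"x":0,"y":0.262,"z":-0.432,"ax":0,"ay":0,"az":0,"hand":0},
    {"x":0,"y":0.326,"z":-0.51,"ax":0,"ay":0,"az":0,"hand":0},
    {"x":0,"y":0.393,"z":-0.586,"ax":0,"ay":0,"az":0,"hand":0},
    {"x":0,"y":0.462,"z":-0.659,"ax":0,"ay":0,"az":0,"hand":0}
  ]
}}

```text
clock: 9.85
eef_pos: [459.3, -105.7, 120.9]
tcp_rot: [-3.135, 0.0, 1.299]
contact_force: [-11.8, 4.0, 4.2]
opening: 0.09
grasp_force: 48.7
```

```bash
cat > a.py <<'E'
from h import *
st();d=monitor.sense()["eef_pos"]-np.array([438.834,-99.941,88.166]);print("dx",d@EX,"dy",d@EY,"dz",d[2])
print("angle from vector",np.degrees(np.arctan2(49+d[2],105-d@EX))-25.02, "radius",np.hypot(49+d[2],105-d@EX))
E
python3 a.py
```

```text
{'clock': np.float64(9.85), 'qpos': array([-0.229,  0.231,  2.031,  0.   ,  0.887,  0.042]), 'eef_pos': array([ 459.271, -105.672,  120.917]), 'tcp_rot': array([-3.135,  0.   ,  1.299]), 'contact_force': array([-11.778,   4.039,   4.181]), 'wrist_torque': array([ 0.579,  2.063, -0.016]), 'grasp_force': np.float64(48.743), 'opening': np.float64(0.09)}
dx 21.225387812025723 dy -0.029938161800920186 dz 32.75145987932028
angle from vector 19.279733780328844 radius 117.05335039906205
```

>>> {"method": "drive_tool", "body": {
  "plan": [
    {"x":0,"y":0.073,"z":-0.07,"ax":0,"ay":0,"az":0,"hand":0},
    {"x":0,"y":0.149,"z":-0.137,"ax":0,"ay":0,"az":0,"hand":0},
    {"x":0,"y":0.228,"z":-0.2,"ax":0,"ay":0,"az":0,"hand":0},
    {"x":0,"y":0.31,"z":-0.26,"ax":0,"ay":0,"az":0,"hand":0},
    {"x":0,"y":0.394,"z":-0.316,"ax":0,"ay":0,"az":0,"hand":0},
    {"x":0,"y":0.48,"z":-0.368,"ax":0,"ay":0,"az":0,"hand":0},
    {"x":0,"y":0.57,"z":-0.417,"ax":0,"ay":0,"az":0,"hand":0},
    {"x":0,"y":0.66,"z":-0.461,"ax":0,"ay":0,"az":0,"hand":0}
  ]
}}

```text
clock: 10.65
eef_pos: [492.5, -115.0, 145.4]
tcp_rot: [-3.138, 0.0, 1.299]
contact_force: [-12.5, 2.7, 16.9]
opening: 0.094
grasp_force: 50.9
```

>>> {"method": "drive_tool", "body": {
  "plan": [
    {"x":0,"y":0,"z":0,"ax":0,"ay":0,"az":0,"hand":0},
    {"x":0,"y":0,"z":0,"ax":0,"ay":0,"az":0,"hand":0},
    {"x":0,"y":0,"z":0,"ax":0,"ay":0,"az":0,"hand":0},
    {"x":0,"y":0,"z":0,"ax":0,"ay":0,"az":0,"hand":0},
    {"x":0,"y":0,"z":0,"ax":0,"ay":0,"az":0,"hand":0},
    {"x":0,"y":0,"z":0,"ax":0,"ay":0,"az":0,"hand":0}
  ]
}}

```text
clock: 11.25
eef_pos: [493.2, -115.2, 145.7]
tcp_rot: [-3.14, 0.0, 1.299]
contact_force: [-11.8, 2.8, 16.2]
opening: 0.093
grasp_force: 50.9
```

```bash
python3 a.py; python3 - <<'E'
from h import *
w=imaging.grab_frame("wrist")[:,:,::-1];t=imaging.grab_frame("top")[:,:,::-1]; j=imaging.grab_frame("scene")[:,:,::-1]
m=np.zeros((576,800,3),np.uint8)
m[:288,:384]=cv2.resize(w,(384,288));m[:300,400:800]=cv2.resize(j[190:325,200:380],(400,300),interpolation=cv2.INTER_CUBIC)
m[300:570,200:700]=cv2.resize(t[165:300,200:450][:, :],(500,270),interpolation=cv2.INTER_CUBIC)
cv2.imwrite("pics/m5.png",m)
E
```

```text
{'clock': np.float64(11.25), 'qpos': array([-0.232,  0.244,  1.942, -0.   ,  0.957,  0.04 ]), 'eef_pos': array([ 493.247, -115.217,  145.693]), 'tcp_rot': array([-3.14 ,  0.   ,  1.299]), 'contact_force': array([-11.847,   2.811,  16.192]), 'wrist_torque': array([0.405, 1.899, 0.02 ]), 'grasp_force': np.float64(50.884), 'opening': np.float64(0.093)}
dx 56.5168189603417 dy -0.09573738849150161 dz 57.52703895492817
angle from vector 40.508503776076566 radius 117.04114179308516
```

View pics/m5.png

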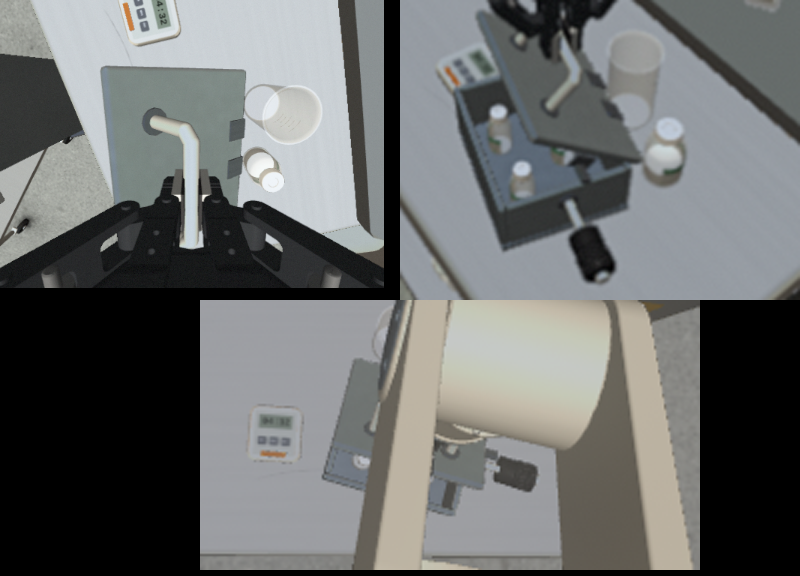

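The picture shows the lid open about 40° with its bar in the fingers. The cap is still out, and the beaker, vial and timer haven't moved. The arm is still, so I'm handing in.

```bash
python3 -c "
from rig import r
print(r.sign_off())"
```

```text
the job is handed in; nothing more can be done
None
```

I pulled the cap out to its end stop and lifted the lid to about 40° (40.5° worked out from the arm's position), still gripped and held there; the vial, beaker and timer look undisturbed, and the job was handed in at about 11 s without a verdict being shown.

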